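Sort weld-prep offcuts into the kit trays

TASK

Sort the loose weld pieces on the bench: put both red pipe stubs in the yellow tray standing on end, both brass hexagon nuts in the blue tray lying flat, and the square tube in the green tray lying on its side. Each piece must rest flat on the floor of its tray, not on another piece; set pieces down, do not drop them. Leave the stop pin and the orange weight where they stand.

Things in the scene. Friction and masses are not known exactly. Their poses are not given: they have to be found in the camera images.
- pipe_a_mid (a point): First short round pipe stub in red primer, standing on end: 48 mm outside diameter, 38 mm bore, 60 mm high, about 0.27 kg; the point is its centre, half-way up, z along the pipe's axis. Belongs in the yellow tray, standing on end.
- pipe_b_mid (a point): Second short round pipe stub in red primer, standing on end: 48 mm outside diameter, 38 mm bore, 60 mm high, about 0.27 kg; the point is its centre, half-way up, z along the pipe's axis. Belongs in the yellow tray, standing on end.
- nut_a_mid (a point): First large brass-coloured hexagon nut lying flat: 46 mm across flats, 53 mm across corners, 24 mm high, about 0.22 kg; the point is its centre, half-way up. Its y axis is square to a pair of flats (the other pairs at 60 and 120 degrees from it). Solid to the touch: the dark bore on top is only marked. Belongs in the blue tray, lying flat.
- nut_b_mid (a point): Second large brass-coloured hexagon nut lying flat: 46 mm across flats, 53 mm across corners, 24 mm high, about 0.22 kg; the point is its centre, half-way up. Its y axis is square to a pair of flats (the other pairs at 60 and 120 degrees from it). Solid to the touch: the dark bore on top is only marked. Belongs in the blue tray, lying flat.
- square_tube_mid (a point): Piece of light grey galvanised square tube lying on its side: 60 mm long (along its x), 40 mm wide (y) and 40 mm high (z), open ends, about 0.26 kg; the point is its centre, half-way up. Belongs in the green tray, lying on its side.
- tray_yellow: Yellow fixed open tray, 150 mm along its x and 170 mm along its y, walls 4 mm thick and 30 mm high, inner floor 4 mm above the bench; origin at the centre of its underside, on the bench top. Takes the two pipe stubs.
- tray_blue: Blue fixed open tray, 150 mm along its x and 170 mm along its y, walls 4 mm thick and 30 mm high, inner floor 4 mm above the bench; origin at the centre of its underside, on the bench top. Takes the two nuts.
- tray_green: Green fixed open tray, 150 mm along its x and 170 mm along its y, walls 4 mm thick and 30 mm high, inner floor 4 mm above the bench; origin at the centre of its underside, on the bench top. Takes the square tube.
- stop_pin_mid (a point): Bystander: loose dark steel stop pin standing between two trays, 28 mm diameter with a black 36 mm cap, 58 mm high; the point is its centre, half-way up. Leave it.
- weight_mid (a point): Bystander: loose orange hold-down weight standing between two trays, 40 mm diameter and 30 mm high, with an 18 mm steel knob up to 50 mm; the point is its centre, half-way up. Leave it.
There are look-alikes about, which are no part of the job. Leave any purple or turquoise look-alike of the part that bears pipe_b_mid alone.

How it is judged:
At the end, for the whole second after the job is handed in: Stubs on end in the yellow tray, nuts flat in the blue (within about 9 degrees), tube on its side in the green; each centre within 55 mm (tray x) and 65 mm (tray y) of its tray's centre, no more than 6 mm above where it lies flat on the tray floor; at rest and released (x of pipe_a_mid in the frame of tray_yellow between -0.055 and 0.055 m and y of pipe_a_mid in the frame of tray_yellow between -0.065 and 0.065 m and z of pipe_a_mid in the frame of tray_yellow between 0.028 and 0.04 m and (angle between pipe_a_mid's own z axis and vertical below 0.15 rad or angle between pipe_a_mid's own z axis and vertical above 2.99 rad) and linear speed of each of pipe_a, pipe_b, nut_a, nut_b, square_tube below 0.02 m/s and contact force between each of pipe_a, pipe_b, nut_a, nut_b, square_tube and the fingers below 0.05 N and x of pipe_b_mid in the frame of tray_yellow between -0.055 and 0.055 m and y of pipe_b_mid in the frame of tray_yellow between -0.065 and 0.065 m and z of pipe_b_mid in the frame of tray_yellow between 0.028 and 0.04 m and (angle between pipe_b_mid's own z axis and vertical below 0.15 rad or angle between pipe_b_mid's own z axis and vertical above 2.99 rad) and x of nut_a_mid in the frame of tray_blue between -0.055 and 0.055 m and y of nut_a_mid in the frame of tray_blue between -0.065 and 0.065 m and z of nut_a_mid in the frame of tray_blue between 0.01 and 0.022 m and (angle between nut_a_mid's own z axis and vertical below 0.15 rad or angle between nut_a_mid's own z axis and vertical above 2.99 rad) and x of nut_b_mid in the frame of tray_blue between -0.055 and 0.055 m and y of nut_b_mid in the frame of tray_blue between -0.065 and 0.065 m and z of nut_b_mid in the frame of tray_blue between 0.01 and 0.022 m and (angle between nut_b_mid's own z axis and vertical below 0.15 rad or angle between nut_b_mid's own z axis and vertical above 2.99 rad) and x of square_tube_mid in the frame of tray_green between -0.055 and 0.055 m and y of square_tube_mid in the frame of tray_green between -0.065 and 0.065 m and z of square_tube_mid in the frame of tray_green between 0.018 and 0.03 m); the robot touches nothing.
It fails at once if the stop pin was shifted more than 25 mm or knocked over (distance of stop_pin_mid from where it was at the start of the episode above 0.025 m or angle between stop_pin_mid's own z axis and vertical above 0.5 rad).
It fails at once if the weight was shifted more than 25 mm or knocked over (distance of weight_mid from where it was at the start of the episode above 0.025 m or angle between weight_mid's own z axis and vertical above 0.5 rad).
It fails at once if a piece was dropped or thrown (faster than 0.8 m/s, about a 3 cm fall, while not held) ((linear speed of pipe_a above 0.8 m/s and contact force between pipe_a and the fingers below 0.01 N) or (linear speed of pipe_b above 0.8 m/s and contact force between pipe_b and the fingers below 0.01 N) or (linear speed of nut_a above 0.8 m/s and contact force between nut_a and the fingers below 0.01 N) or (linear speed of nut_b above 0.8 m/s and contact force between nut_b and the fingers below 0.01 N) or (linear speed of square_tube above 0.8 m/s and contact force between square_tube and the fingers below 0.01 N)).
It also fails if it takes over 115 s, if anything falls off the work surface, if the arm or the gripper's body presses on something with over 40 N, if the wrist force passes 120 N, or if a joint passes its speed limit or range.

ROBOT

A 7-joint arm with a two-finger parallel gripper is mounted at the origin on the work surface. World frame = base frame: x ahead of the robot, y to its left, z up, the work surface at z = 0. Lengths are in m, angles in rad, forces in N, time in s.
With the tool pointing down it reaches from about 0.4 to 0.85 m from the base axis. Payload 10.4 kg.
Tool frame: the origin (TCP) lies at the very end of the fingers, on their centre line; the grasp point (between the pads) lies ctrl.grasp_offset behind it (ctrl.grasp_offset is the distance from the TCP to the grasp point, in m); z points along the fingers, x is the direction in which the jaws open and shut, and the axes are right-handed (so a half turn about z gives the same grasp; the last joint's range is limited). The gripper opens to 85 mm and grips with 20 to 120 N. Pads are 22 mm wide; open, the fingers measure 114 mm over their backs; the gripper's body (76 mm by 85 mm) begins 54 mm behind the grasp point. The pads swing forward as they close: fully open they stand 13 mm farther back than shut.
Start: joints at [1.253, 0.332, -0.065, 1.46, 0.022, 1.35, -0.088], TCP at [0.182, -0.598, 0.231] pointing down, gripper open.
Joint ranges: [-2.6, 2.6], [-0.5, 2.12], [-1.47, 1.34], [0.16, 2.42], [-1.27, 4.41], [0.06, 2.06], [-2.6, 2.6]. Speed limits (rad/s): [2.22, 2.22, 2.79, 2.79, 3.14, 3.14, 3.14].

INTERFACE

Orientations are given as a unit quaternion [w, x, y, z].
In Python, from rig import ctrl gives the robot as it stands. The module is installed in compiled form; this text tells all that it offers.
- The arm moves only by the tool move_arm, never from a script. Its argument "deltas" is a list of rows, each a list of 2 entries, a list of its own where there are three numbers: the shift along the world's x, y, z in m, then the turn about the world's z in units of 6 degrees (1.0 is 6 degrees). A call has 1 to 5 rows; each row shifts and turns the commanded pose from where the row before left it; what a row does not reach is not made up. A row lasts 1/12 s, in which the tool goes at most 41.7 mm and 7.16 degrees, less where a joint would pass 70% of its speed; a pose out of reach is approached as far as the arm can. A call with a gripper value outside its range is refused whole. "gripper" is the finger opening in m, from 0 to 0.0854, set as the call begins (left out, the last holds). The fingers move at their own pace and stop on an object; "squeeze" is the grip in N (left out, the last holds). Time passes only in rows, so rows that do not move let the fingers close. It gives the time, the measured TCP pose, the force and the opening at its end, in the units of the state.
- ctrl.get_obs(): the state, without advancing time (a new reading comes with each control period).
- ctrl.get_image(name): name is "scene" or "top" or "wrist"; returns a dict with "color" (384x512x3 uint8, blue, green, red), "depth" (384x512 float32, m along the optical axis (not along the pixel's ray), 0 where there is no reading), "fov_y" (degrees; the focal length in pixels is half the picture's height over the tangent of half this angle, whatever the lens; pixels are square), "cx", "cy" (the principal point, pixels), "k1" (the pictures are not rectified: a ray, as slopes to the right and down, at radius r is drawn at 1 + k1 r^2 times it, then the intrinsics apply), "xyz" and "orientation" of the camera in the world. Camera axes: x right, y up, looking along -z (the intrinsics and any distortion apply to the point x, -y, -z); pixel columns grow to the right and rows downward; lengths in m; the calibration is good to about 2 mm. A picture is of the moment at which its call begins.
- ctrl.close_job(): hands the job in, once; it reports no verdict.
The state is a dict: "t": time; "q": joint angles; "qd": joint speeds; "effort": joint torques, N m; "position": TCP position; "tcp_rot": TCP orientation; "force": force on the tool from outside, world axes, zero at the start; "moment": the same for the moment, N m; "width": finger opening in m.
Only numpy, scipy, OpenCV 4.12 (cv2) and the standard library are available. Lean on these libraries where they do the work, as an engineer would, in place of code of your own. Each camera call takes 0.05 s, during which the arm holds its last target.

## Working session

There is one attempt and no reset: what is moved stays moved. The work goes in short steps, Python scripts to look and compute and a tool call to move; the robot and the scene stay as the last step left them, time stands still between calls to the robot, and variables do not carry over. Pictures are saved under pics/ and viewed, and the job is handed in when it is done.

Besides the shell and the picture viewer there is one more tool, called after "Request:" as name(argument=value, ...) on one line, values as JSON. move_arm: Moves the arm, as the interface text tells. Its arguments: {"type":"object","properties":{"deltas":{"type":"array"},"gripper":{"type":"number"},"squeeze":{"type":"number"}},"required":["deltas"]}

```bash
mkdir -p pics
cat > h.py <<'E'
import numpy as np, cv2
from rig import ctrl
from scipy.spatial.transform import Rotation as R
def grab(n):
    im=ctrl.get_image(n); return im
def f_of(im): return im["color"].shape[0]/2/np.tan(np.radians(im["fov_y"])/2)
def rot(im):
    w,x,y,z=im["orientation"]; return R.from_quat([x,y,z,w]).as_matrix()
def rays(im,uv):
    f=f_of(im); uv=np.asarray(uv,float).reshape(-1,1,2)
    K=np.array([[f,0,im["cx"]],[0,f,im["cy"]],[0,0,1]])
    p=cv2.undistortPoints(uv,K,np.array([im["k1"],0,0,0.]))[:,0]
    d=np.c_[p[:,0],-p[:,1],-np.ones(len(p))]
    return d@rot(im).T
def onplane(im,uv,z):
    d=rays(im,uv); o=np.array(im["xyz"]); return o+d*((z-o[2])/d[:,2])[:,None]
def cloud(im):
    h,w=im["depth"].shape; v,u=np.mgrid[:h,:w]
    d=rays(im,np.c_[u.ravel(),v.ravel()]); P=np.array(im["xyz"])+d*im["depth"].reshape(-1,1)
    P[im["depth"].ravel()==0]=np.nan
    return P.reshape(h,w,3)
E
python3 - <<'E'
from h import *
print(ctrl.get_obs()); print(ctrl.grasp_offset)
for n in ["scene","top","wrist"]:
    im=grab(n); cv2.imwrite(f"pics/{n}0.png",im["color"]); print(n,im["fov_y"],im["cx"],im["cy"],im["k1"],im["xyz"],im["orientation"])
E
```

```text
{'t': 0.0, 'q': array([ 1.25339941,  0.33290563, -0.06466836,  1.4609496 ,  0.02159297,
        1.34991567, -0.08851963]), 'qd': array([-5.90664717e-04,  3.11117487e-04,  1.87684533e-05, -2.18545180e-03,
       -1.57657210e-03,  3.27524607e-04, -2.71800081e-03]), 'effort': array([-5.29517565e-04, -6.25435138e+01,  4.87335725e-02, -3.91603661e+01,
        1.61951274e-02,  9.89074877e-03, -2.06574572e-05]), 'position': array([ 0.1814571 , -0.59767594,  0.23049083]), 'tcp_rot': array([-4.12000607e-04,  8.03279587e-01, -5.95601675e-01, -6.16655157e-04]), 'force': array([0.73905187, 0.65372271, 0.51797837]), 'moment': array([-0.00853597,  0.00879574, -0.007895  ]), 'width': 0.0854639464477469}
0.0187
scene 57.56259971628406 254.01955838460478 190.28804393691158 -0.05606245301809075 [ 1.12336613 -0.23604563  0.52588184] [0.73153035 0.3837771  0.27163667 0.49375298]
top 55.61539538430461 253.32584128311223 193.8443447502003 -0.02682925918254243 [0.43600511 0.01250601 0.9352184 ] [ 0.7123888   0.01460738 -0.03190576 -0.70090716]
wrist 69.69740581630252 256.35352000939247 189.81393090321376 0.009142897214489345 [ 0.25002053 -0.57813757  0.37222093] [ 0.79519841 -0.11261463  0.085628   -0.58961452]
```

View pics/top0.png

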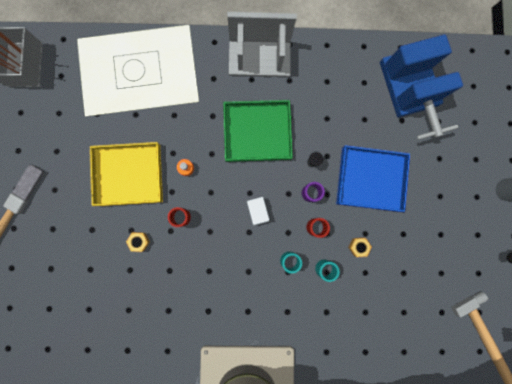

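View pics/scene0.png

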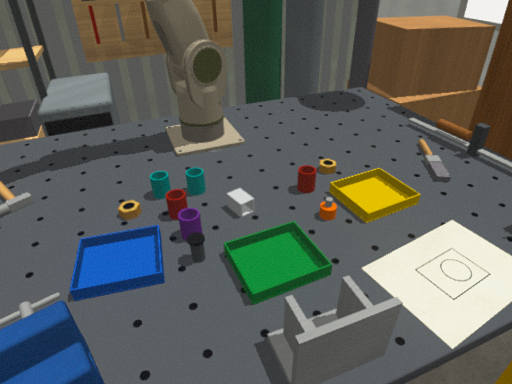

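View pics/wrist0.png

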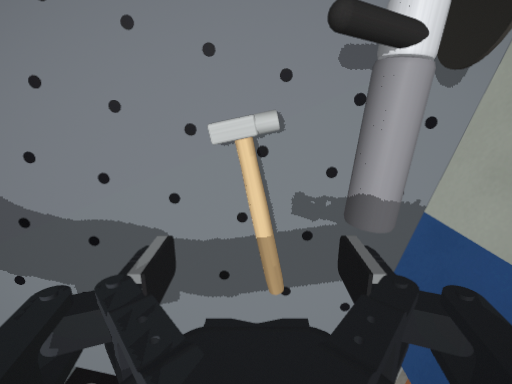

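Top view: the red stubs are at (179,217) and (319,228). Possible confusions are the purple ring (314,192) and the turquoise ones (292,263) and (328,271), so I'll take only the two red ones. Nuts are at (137,242) and (361,247), the white-grey tube at (258,211), the pin at (317,159) and the weight at (185,167). The trays are yellow (125,174), green (258,131) and blue (374,179). Next I measure and make a close crop.

```bash
cat > meas.py <<'E'
from h import *
def comps(im,lo,hi,amin=60):
    hsv=cv2.cvtColor(im["color"],cv2.COLOR_BGR2HSV)
    if lo[0]>hi[0]:
        m=cv2.inRange(hsv,np.array([0,*lo[1:]]),np.array(hi))|cv2.inRange(hsv,np.array(lo),np.array([180,*hi[1:]]))
    else: m=cv2.inRange(hsv,np.array(lo),np.array(hi))
    n,l,s,c=cv2.connectedComponentsWithStats(m)
    return [(l==i,c[i],s[i]) for i in range(1,n) if s[i][4]>=amin]
COL=dict(red=((170,100,40),(8,255,255)),brass=((14,60,90),(24,255,255)),yellow=((25,120,90),(32,255,255)),green=((50,120,40),(75,255,255)),blue=((105,140,60),(125,255,255)),purple=((130,60,40),(160,255,255)),teal=((80,100,40),(98,255,255)),orange=((5,180,150),(14,255,255)))
E
python3 - <<'E'
from meas import *
im=grab("top"); P=cloud(im)
for k,(lo,hi) in COL.items():
    for m,c,s in comps(im,lo,hi):
        if c[1]<95: continue
        cnt,_=cv2.findContours(m.astype(np.uint8),cv2.RETR_EXTERNAL,cv2.CHAIN_APPROX_NONE)
        cnt=max(cnt,key=len)
        z=np.nanpercentile(P[m][:,2],[5,50,95])
        print(k,c.round(),s[4],z.round(3),end=' ')
        if k in('red','purple','teal'):
            # rim points only by depth
            mm=m&(P[...,2]>.05); v,u=np.nonzero(mm)
            X=onplane(im,np.c_[u,v],.06)[:,:2]; (x,y),r=cv2.minEnclosingCircle(X.astype(np.float32)); print('rim',x.round(4),y.round(4),r.round(4),np.median(P[mm],0).round(3))
        elif k in('yellow','green','blue'):
            X=onplane(im,cnt[:,0],.03)[:,:2]; r=cv2.minAreaRect((X*1000).astype(np.float32)); print('rect mm',np.round(r[0],1),np.round(r[1],1),round(r[2],1))
        elif k=='brass':
            X=onplane(im,cnt[:,0],.024)[:,:2]*1000; h=cv2.convexHull(X.astype(np.float32))[:,0]
            th=np.radians(np.arange(0,60,1)); best=None
            W=[max(np.ptp(h@[np.cos(t+j*np.pi/3),np.sin(t+j*np.pi/3)]) for j in range(3)) for t in th]
            i=int(np.argmin(W)); r=cv2.minEnclosingCircle(h); print('flats dir',i,'w',W[i],max(W),np.round(r[0],1),r[1])
        else: print(onplane(im,[c],.03))
v=cv2.inRange(im["color"],np.array([170]*3),np.array([255]*3)); 
n,l,s,c=cv2.connectedComponentsWithStats(v)
for i in range(1,n):
    if 150<c[i][1]<330 and s[i][4]>100:
        m=(l==i); mm=m&(P[...,2]>.03); v_,u=np.nonzero(mm); X=onplane(im,np.c_[u,v_],.04)[:,:2]*1000
        r=cv2.minAreaRect(X.astype(np.float32)); print('tube',c[i],s[i][4],np.round(r[0],1),np.round(r[1],1),r[2],np.nanmedian(P[m],0),cv2.boxPoints(r).round())
# pin
m=(im["color"].max(2)<40); n,l,s,c=cv2.connectedComponentsWithStats(m.astype(np.uint8))
for i in range(1,n):
    if abs(c[i][0]-317)<12 and abs(c[i][1]-159)<12: print('pin',c[i],s[i],onplane(im,[c[i]],.058))
crop=im["color"][130:290,80:420]; cv2.imwrite("pics/crop.png",cv2.resize(crop,None,fx=2.3,fy=2.3,interpolation=cv2.INTER_CUBIC))
E
```

```text
red [178. 217.] 254 [0.002 0.053 0.061] Traceback (most recent call last):
  File "<stdin>", line 13, in <module>
AttributeError: 'float' object has no attribute 'round'
```

```bash
cat > m1.py <<'E'
from meas import *
import sys
np.set_printoptions(suppress=True,precision=4)
im=grab("top"); P=cloud(im)
for k,(lo,hi) in COL.items():
    for m,c,s in comps(im,lo,hi):
        if c[1]<95: continue
        cnt,_=cv2.findContours(m.astype(np.uint8),cv2.RETR_EXTERNAL,cv2.CHAIN_APPROX_NONE)
        cnt=max(cnt,key=len)
        z=np.nanpercentile(P[m][:,2],[5,50,95])
        print(k,c.round(),s[4],z.round(3),end=' ')
        if k in('red','purple','teal'):
            mm=m&(P[...,2]>.05); v,u=np.nonzero(mm)
            if len(u)<5: print(); continue
            X=onplane(im,np.c_[u,v],.06)[:,:2]*1000; r=cv2.minEnclosingCircle(X.astype(np.float32)); print('rim',np.round(r[0],1),r[1])
        elif k in('yellow','green','blue'):
            X=onplane(im,cnt[:,0],.03)[:,:2]; r=cv2.minAreaRect((X*1000).astype(np.float32)); print('rect mm',np.round(r[0],1),np.round(r[1],1),round(r[2],1))
        elif k=='brass':
            X=onplane(im,cnt[:,0],.024)[:,:2]*1000; h=cv2.convexHull(X.astype(np.float32))[:,0]
            th=np.radians(np.arange(0,60,1))
            W=[max(np.ptp(h@[np.cos(t+j*np.pi/3),np.sin(t+j*np.pi/3)]) for j in range(3)) for t in th]
            i=int(np.argmin(W)); r=cv2.minEnclosingCircle(h); print('flats dir',i,'w',W[i],max(W),np.round(r[0],1),r[1])
        else: print(onplane(im,[c],.03))
v=cv2.inRange(im["color"],np.array([150]*3),np.array([255]*3)); 
n,l,s,c=cv2.connectedComponentsWithStats(v)
for i in range(1,n):
    if 150<c[i][1]<330 and s[i][4]>100 and 80<c[i][0]<420:
        m=(l==i); mm=m&(P[...,2]>.03); v_,u=np.nonzero(mm); X=onplane(im,np.c_[u,v_],.04)[:,:2]*1000
        r=cv2.minAreaRect(X.astype(np.float32)); print('tube',c[i],s[i][4],np.round(r[0],1),np.round(r[1],1),r[2],np.nanmedian(P[m],0))
m=(im["color"].max(2)<40); n,l,s,c=cv2.connectedComponentsWithStats(m.astype(np.uint8))
for i in range(1,n):
    if abs(c[i][0]-317)<12 and abs(c[i][1]-159)<12: print('pin',c[i],s[i],onplane(im,[c[i]],.058))
if len(sys.argv)>1:
    crop=im["color"][110:290,80:420]; cv2.imwrite(f"pics/{sys.argv[1]}.png",cv2.resize(crop,None,fx=2.3,fy=2.3,interpolation=cv2.INTER_CUBIC))
E
python3 m1.py crop
```

```text
red [178. 217.] 252 [0.001 0.053 0.062] rim [436.7 172.1] 24.103227615356445
red [319. 227.] 272 [-0.001  0.05   0.061] rim [ 417.6 -169.1] 24.453327178955078
brass [ 96. 172.] 324 [-0.     0.006  0.031] flats dir 39 w 140.06385300234058 154.86759436213958 [535.5 382.1] 77.50879669189453
brass [  5. 220.] 164 [0.01  0.017 0.021] flats dir 13 w 57.51353150995919 65.1987920710425 [414.3 608.3] 32.59949493408203
brass [137. 241.] 284 [0.001 0.024 0.027] flats dir 0 w 50.927187715819684 54.675348175002284 [373.4 277.2] 27.543439865112305
brass [360. 247.] 296 [-0.001  0.023  0.027] flats dir 56 w 55.05352348653475 58.60435462088452 [ 367.2 -278.1] 29.326374053955078
brass [491. 346.] 814 [0.013 0.022 0.027] flats dir 59 w 183.27005685337105 206.8875171855674 [ 120.4 -617.9] 103.44438171386719
yellow [127. 174.] 3689 [0.001 0.004 0.029] rect mm [541.2 309.6] [151.3 175.5] 4.5
green [257. 131.] 3973 [0.001 0.004 0.029] rect mm [656.7 -17.9] [153.  171.2] 2.7
blue [373. 179.] 4063 [0.001 0.004 0.029] rect mm [ 540.4 -311.9] [176.1 151.2] 84.0
purple [313. 192.] 303 [-0.001  0.043  0.061] rim [ 503.6 -156.2] 24.073766708374023
teal [291. 263.] 275 [-0.001  0.049  0.061] rim [ 331.1 -102.5] 24.018714904785156
teal [328. 270.] 341 [-0.     0.046  0.061] rim [ 311.9 -192.9] 24.52208137512207
orange [187. 168.] 97 [0.024 0.03  0.032] [[0.5581 0.1576 0.03  ]]
tube [257.5236 210.4481] 424 [455.3 -20.5] [59.9 39.9] 15.864027976989746 [ 0.4553 -0.0205  0.0399]
pin [315.807  159.7544] [309 154  14  12  57] [[ 0.5801 -0.1599  0.058 ]]
pin [326.4615 156.1538] [325 155   4   4  13] [[ 0.5895 -0.1862  0.058 ]]
pin [311. 157.] [311 157   1   1   1] [[ 0.5866 -0.1481  0.058 ]]
pin [313.  160.5] [313 160   1   2   2] [[ 0.5781 -0.1531  0.058 ]]
```

View pics/crop.png

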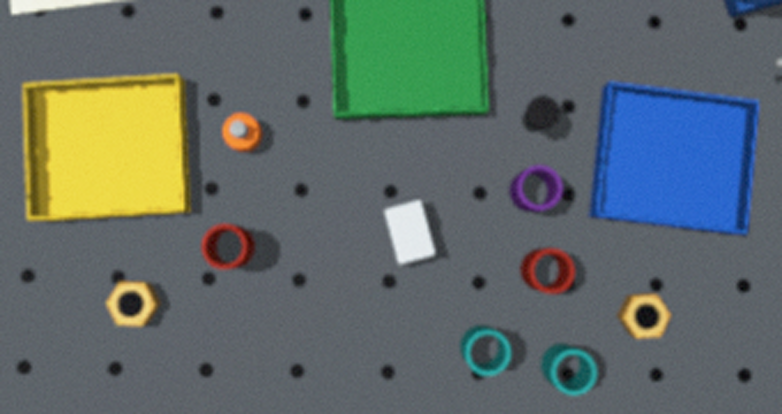

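Request:
move_arm(deltas=[[[0.0137, 0.0289, 0], 0], [[0.0137, 0.0289, 0], 0], [[0.0137, 0.0289, 0], 0], [[0.0137, 0.0289, 0], 0], [[0.0137, 0.0289, 0], 0]])

```text
t: 0.67
position: [0.2505, -0.4521, 0.2312]
tcp_rot: [0.0, 0.803, -0.596, 0.0]
force: [0.0, -1.5, 0.0]
width: 0.0853
```

Request:
move_arm(deltas=[[[0.0137, 0.0289, 0], 0], [[0.0137, 0.0289, 0], 0], [[0.0137, 0.0289, 0], 0], [[0.0137, 0.0289, 0], 0], [[0.0137, 0.0289, 0], 0]])

```text
t: 1.08
position: [0.319, -0.3075, 0.2314]
tcp_rot: [0.0, 0.803, -0.596, 0.0]
force: [0.2, -0.1, -0.0]
width: 0.0857
```

Request:
move_arm(deltas=[[[0.0137, 0.0289, 0], 0], [[0.0137, 0.0289, 0], 0], [[0.0137, 0.0289, 0], 0], [[0.0137, 0.0289, 0], 0], [[0.0137, 0.0289, 0], 0]])

```text
t: 1.5
position: [0.3874, -0.163, 0.2315]
tcp_rot: [0.0, 0.803, -0.596, 0.0]
force: [1.5, -0.2, 0.2]
width: 0.0857
```

Request:
move_arm(deltas=[[[0.0137, 0.0289, 0], 0], [[0.0137, 0.0289, 0], 0], [[0.0137, 0.0289, 0], 0], [[0.0137, 0.0289, 0], 0], [[0.0, 0.0, 0], 0]])

```text
t: 1.92
position: [0.4437, -0.043, 0.2318]
tcp_rot: [-0.001, 0.805, -0.593, 0.0]
force: [-1.4, 0.1, 0.7]
width: 0.0853
```

Request:
move_arm(deltas=[[[0.0113, 0.0225, -0.03], -0.17], [[0, 0, -0.04], 0], [[0, 0, 0], 0]])

```text
t: 2.17
position: [0.4499, -0.0254, 0.1558]
tcp_rot: [0.002, 0.799, -0.602, -0.004]
force: [-1.4, 0.4, -1.0]
width: 0.0858
```

Run:
```python
from h import *
np.set_printoptions(suppress=True,precision=4)
im=grab("wrist"); P=cloud(im); cv2.imwrite("pics/w1.png",im["color"])
m=(np.abs(P[...,2]-.04)<.004)&(im["color"].min(2)>130); n,l,s,c=cv2.connectedComponentsWithStats(m.astype(np.uint8)); i=1+np.argmax(s[1:,4])
X=P[l==i][:,:2]*1000; print(cv2.minAreaRect(X.astype(np.float32)),s[i],np.median(P[l==i],0)); print(ctrl.get_obs()["position"])
```

```text
((454.6004943847656, -20.89437484741211), (60.32728576660156, 39.992679595947266), 15.766375541687012) [ 232  148   43   61 2518] [ 0.4562 -0.0206  0.039 ]
[ 0.4509 -0.0261  0.159 ]
```

View pics/w1.png

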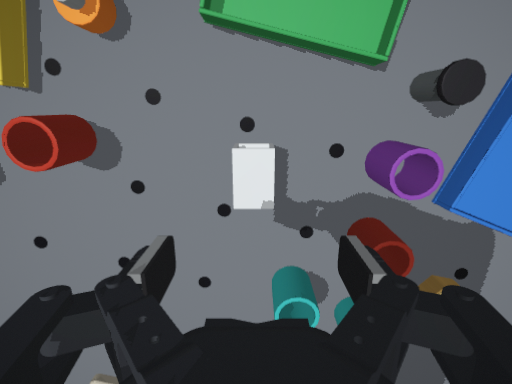

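Wrist view: the tube lies at (253,178), square to the jaws, and the measurement agrees with the top view to within 1 mm.

Request:
move_arm(deltas=[[[0.003, 0.004, -0.03], 0], [[0, 0, -0.03], 0], [[0, 0, -0.03], 0], [[0, 0, -0.02], 0], [[0, 0, 0], 0]])

```text
t: 2.63
position: [0.4548, -0.0235, 0.0498]
tcp_rot: [0.001, 0.798, -0.603, -0.002]
force: [-0.8, 0.3, -0.2]
width: 0.0852
```

Request:
move_arm(deltas=[[[0, 0.002, -0.015], 0], [[0, 0, -0.015], 0], [[0, 0, -0.01], 0], [[0, 0, 0], 0], [[0, 0, 0], 0]])

```text
t: 3.05
position: [0.457, -0.0209, 0.0126]
tcp_rot: [-0.0, 0.798, -0.603, 0.0]
force: [-0.2, 0.0, 0.3]
width: 0.0852
```

Request:
move_arm(deltas=[[[0, 0, 0], 0], [[0, 0, 0], 0], [[0, 0, 0], 0], [[0, 0, 0], 0], [[0, 0, 0], 0]], gripper=0.0, squeeze=40)

```text
t: 3.47
position: [0.4567, -0.0205, 0.0121]
tcp_rot: [-0.0, 0.798, -0.603, 0.0]
force: [-1.9, -0.9, 7.6]
width: 0.0397
```

Request:
move_arm(deltas=[[[0, 0, 0], 0], [[0, 0, 0], 0], [[0, 0, 0], 0], [[0, 0, 0], 0], [[0, 0, 0], 0]])

```text
t: 3.88
position: [0.4567, -0.0205, 0.012]
tcp_rot: [-0.0, 0.798, -0.603, 0.0]
force: [-1.6, -0.0, 7.6]
width: 0.0397
```

Request:
move_arm(deltas=[[[0, 0, 0.015], 0], [[0, 0, 0.025], 0], [[0, 0, 0.025], 0], [[0, 0, 0.025], 0], [[0, 0, 0], 0]])

```text
t: 4.3
position: [0.4586, -0.0203, 0.1055]
tcp_rot: [-0.001, 0.798, -0.603, 0.003]
force: [1.6, 0.7, -1.3]
width: 0.039
```

Request:
move_arm(deltas=[[[0.02, 0, 0], 0], [[0.03, 0, 0], 0], [[0.03, 0, 0], 0], [[0.03, 0, 0], 0], [[0.03, 0, 0], 0]])

```text
t: 4.72
position: [0.597, -0.0208, 0.1001]
tcp_rot: [0.001, 0.798, -0.603, -0.0]
force: [0.2, 0.6, -1.3]
width: 0.0397
```

Request:
move_arm(deltas=[[[0.03, 0, 0], 0], [[0.02, 0, 0], 0], [[0.01, 0.002, 0], 0], [[0, 0, 0], 0], [[0, 0, 0], 0]])

```text
t: 5.13
position: [0.6556, -0.018, 0.1]
tcp_rot: [0.0, 0.798, -0.603, -0.001]
force: [-0.8, -0.2, -2.8]
width: 0.0394
```

Request:
move_arm(deltas=[[[0, 0, -0.02], 0], [[0, 0, -0.025], 0], [[0, 0, -0.02], 0], [[0, 0, -0.01], 0], [[0, 0, 0], 0]])

```text
t: 5.55
position: [0.6538, -0.0188, 0.0238]
tcp_rot: [0.001, 0.798, -0.603, -0.002]
force: [-1.0, 0.5, -1.8]
width: 0.0395
```

Request:
move_arm(deltas=[[[0, 0, -0.003], 0], [[0, 0, -0.002], 0], [[0, 0, -0.002], 0], [[0, 0, -0.001], 0], [[0, 0, 0], 0]])

```text
t: 5.97
position: [0.6564, -0.0185, 0.0188]
tcp_rot: [-0.0, 0.798, -0.603, 0.0]
force: [0.6, -0.6, -2.9]
width: 0.0394
```

Request:
move_arm(deltas=[[[0, 0, -0.001], 0], [[0, 0, -0.001], 0], [[0, 0, 0], 0], [[0, 0, 0], 0]])

```text
t: 6.3
position: [0.6562, -0.0185, 0.0163]
tcp_rot: [0.0, 0.798, -0.603, 0.0]
force: [0.1, -0.7, -2.3]
width: 0.0391
```

Request:
move_arm(deltas=[[[0, 0, -0.0005], 0], [[0, 0, 0], 0], [[0, 0, -0.0005], 0], [[0, 0, 0], 0], [[0, 0, 0], 0]])

```text
t: 6.72
position: [0.6563, -0.0184, 0.0162]
tcp_rot: [0.0, 0.798, -0.603, 0.0]
force: [-4.5, -0.9, 6.1]
width: 0.0393
```

Request:
move_arm(deltas=[[[0, 0, 0], 0], [[0, 0, 0], 0], [[0, 0, 0], 0], [[0, 0, 0], 0], [[0, 0, 0], 0]], gripper=0.075)

```text
t: 7.13
position: [0.6563, -0.0184, 0.0153]
tcp_rot: [-0.0, 0.798, -0.603, 0.0]
force: [-0.7, -1.2, 0.2]
width: 0.0746
```

Request:
move_arm(deltas=[[[0, 0, 0.01], 0], [[0, 0, 0.03], 0], [[0, 0, 0.03], 0], [[0, 0, 0.03], 0], [[0, 0, 0.03], 0]])

```text
t: 7.55
position: [0.6561, -0.0183, 0.1476]
tcp_rot: [-0.0, 0.798, -0.603, 0.0]
force: [1.0, -0.3, 0.4]
width: 0.075
```

Request:
move_arm(deltas=[[[-0.02, -0.013, 0], 0], [[-0.03, -0.019, 0], 0], [[-0.03, -0.019, 0], 0], [[-0.03, -0.019, 0], 0], [[-0.03, -0.019, 0], 0]])

```text
t: 7.97
position: [0.5148, -0.108, 0.1459]
tcp_rot: [0.0, 0.798, -0.603, 0.0]
force: [0.4, -0.8, 0.3]
width: 0.075
```

Request:
move_arm(deltas=[[[-0.03, -0.019, 0], 0], [[-0.03, -0.019, 0], 0], [[-0.02, -0.013, 0], 0], [[-0.0185, -0.011, 0], 0], [[0, 0, 0], 0]])

```text
t: 8.38
position: [0.4146, -0.1721, 0.1459]
tcp_rot: [0.001, 0.797, -0.604, 0.0]
force: [0.5, -0.7, 0.9]
width: 0.0749
```

Request:
move_arm(deltas=[[[0, 0, 0], 0], [[0, 0, 0], 0]])

```text
t: 8.55
position: [0.4185, -0.169, 0.146]
tcp_rot: [-0.0, 0.798, -0.602, 0.001]
force: [-0.1, -0.3, -0.3]
width: 0.0749
```

```bash
cat > wr.py <<'E'
from meas import *
import sys
np.set_printoptions(suppress=True,precision=4)
im=grab("wrist"); P=cloud(im); cv2.imwrite(f"pics/{sys.argv[1]}.png",im["color"])
for k in ('red','brass'):
    zt=.06 if k=='red' else .024
    for m,c,s in comps(im,*COL[k]):
        mm=m&(np.abs(P[...,2]-zt)<.005); v,u=np.nonzero(mm)
        if len(u)<50: continue
        X=onplane(im,np.c_[u,v],zt)[:,:2]*1000; X=X.astype(np.float32); r=cv2.minEnclosingCircle(X)
        print(k,c.round(),'circ',np.round(r[0],1),round(r[1],1),'box',s,end=' ')
        if k=='brass':
            h=cv2.convexHull(X)[:,0]; W=[max(np.ptp(h@[np.cos(t+j*np.pi/3),np.sin(t+j*np.pi/3)]) for j in range(3)) for t in np.radians(np.arange(0,60,.5))]
            i=int(np.argmin(W)); print('flats',i/2,W[i],max(W))
        else: print()
print(ctrl.get_obs()["position"])
E
python3 wr.py w2; python3 m1.py t2 | grep -E "red|brass|tube|pin|orange"
```

```text
red [256. 194.] circ [ 417.  -169.8] 23.9 box [ 229  161   55   63 2130] 
brass [336. 242.] circ [ 368.4 -279.8] 26.0 box [316 227  49  47 524] flats 5.0 46.2847293136071 52.01710290992844
[ 0.4187 -0.1687  0.1458]
red [178. 217.] 250 [0.001 0.052 0.062] rim [436.7 172.1] 24.064165115356445
red [314. 222.] 102 [0.001 0.05  0.202] rim [ 423.6 -161.9] 22.826295852661133
brass [ 98. 154.] 183 [-0.001  0.006  0.031] flats dir 45 w 68.47578496821103 77.53165569584569 [588.6 373.6] 38.76869201660156
brass [ 95. 183.] 105 [-0.     0.005  0.031] flats dir 29 w 52.95077287706607 57.850077022391474 [513.  394.7] 29.114643096923828
brass [  5. 220.] 166 [0.01  0.017 0.021] flats dir 10 w 56.535768266067635 62.88381156646278 [415.6 608.4] 31.442258834838867
brass [137. 241.] 283 [0.    0.024 0.027] flats dir 1 w 51.69868108459082 54.675348175002284 [373.4 277.2] 27.543439865112305
brass [491. 347.] 850 [0.012 0.022 0.027] flats dir 59 w 183.27953623355606 206.8875171855674 [ 120.4 -617.9] 103.44438171386719
orange [186. 167.] 107 [0.025 0.03  0.032] [[0.559  0.1602 0.03  ]]
tube [368.3922 247.4444] 459 [ 371.5 -296. ] [ 22.3 202.4] 79.1249008178711 [ 0.405  -0.1202  0.5505]
tube [397.5671 280.1021] 4269 [ 249.5 -357.5] [134.  421.1] 80.27928161621094 [ 0.3861 -0.1436  0.5552]
pin [316.125 155.125] [311 154   9   5  16] [[ 0.5915 -0.1607  0.058 ]]
pin [326.5714 155.9286] [325 154   4   5  14] [[ 0.5901 -0.1864  0.058 ]]
pin [314.  157.5] [314 157   1   2   2] [[ 0.5855 -0.1555  0.058 ]]
pin [319.0588 160.1176] [316 157   7   6  17] [[ 0.5793 -0.1679  0.058 ]]
pin [321. 156.] [321 156   1   1   1] [[ 0.5896 -0.1727  0.058 ]]
pin [311.7  162.85] [309 158   9   8  20] [[ 0.5722 -0.1499  0.058 ]]
pin [312.  160.5] [312 160   1   2   2] [[ 0.578  -0.1506  0.058 ]]
```

View pics/w2.png

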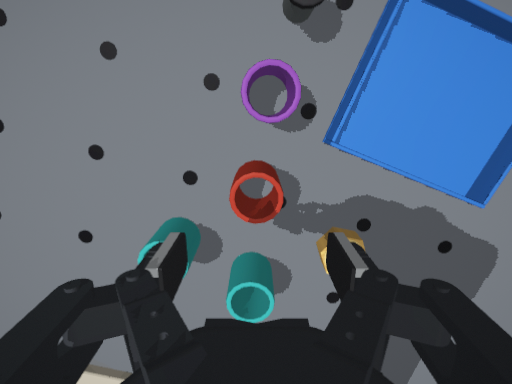

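Wrist view: the red stub at (256,195) is centred between the jaws. The turquoise rings (170,245) and (250,290) and the purple one (270,92) clear the fingers.

Request:
move_arm(deltas=[[[-0.0015, -0.001, -0.02], 0], [[0, 0, -0.03], 0], [[0, 0, -0.03], 0], [[0, 0, -0.02], 0], [[0, 0, 0], 0]])

```text
t: 9.07
position: [0.4144, -0.1685, 0.0418]
tcp_rot: [-0.0, 0.798, -0.602, -0.003]
force: [-1.3, 0.9, 0.1]
width: 0.0752
```

Request:
move_arm(deltas=[[[0, 0, -0.008], 0], [[0, 0, -0.008], 0], [[0, 0, 0], 0], [[0, 0, 0], 0]])

```text
t: 9.4
position: [0.4167, -0.1705, 0.0298]
tcp_rot: [-0.0, 0.798, -0.603, 0.0]
force: [0.3, 0.5, 0.4]
width: 0.0755
```

Request:
move_arm(deltas=[[[0, 0, 0], 0], [[0, 0, 0], 0], [[0, 0, 0], 0], [[0, 0, 0], 0], [[0, 0, 0], 0]], gripper=0.0)

```text
t: 9.82
position: [0.4167, -0.1706, 0.0302]
tcp_rot: [0.0, 0.798, -0.603, 0.001]
force: [-2.4, 2.2, 7.3]
width: 0.0469
```

Request:
move_arm(deltas=[[[0, 0, 0], 0], [[0, 0, 0], 0], [[0, 0, 0], 0]])

```text
t: 10.07
position: [0.4167, -0.1706, 0.0302]
tcp_rot: [0.0, 0.798, -0.603, 0.001]
force: [-2.1, 1.5, 7.6]
width: 0.0468
```

Request:
move_arm(deltas=[[[0, 0, 0.01], 0], [[0, 0, 0.03], 0], [[0, 0, 0.03], 0], [[0, 0, 0.03], 0], [[0, 0, 0.01], 0]])

```text
t: 10.48
position: [0.4179, -0.1708, 0.1438]
tcp_rot: [-0.0, 0.798, -0.603, 0.003]
force: [2.1, -0.9, -3.0]
width: 0.0467
```

Request:
move_arm(deltas=[[[0.0075, 0.031, 0], 0.75], [[0.0075, 0.031, 0], 0.8], [[0.0075, 0.031, 0], 0.8], [[0.0075, 0.031, 0], 0.8], [[0.0075, 0.031, 0], 0.8]])

```text
t: 10.9
position: [0.4534, -0.0141, 0.1393]
tcp_rot: [0.0, 0.906, -0.424, 0.0]
force: [0.5, -0.8, -2.5]
width: 0.0466
```

Request:
move_arm(deltas=[[[0.0075, 0.031, 0], 0.8], [[0.0075, 0.031, 0], 0.8], [[0.0075, 0.031, 0], 0.8], [[0.0075, 0.031, 0], 0.8], [[0.0075, 0.031, 0], 0.8]])

```text
t: 11.32
position: [0.4911, 0.1407, 0.1392]
tcp_rot: [0.0, 0.974, -0.227, -0.0]
force: [0.6, -0.1, -3.7]
width: 0.0465
```

Request:
move_arm(deltas=[[[0.0075, 0.031, 0], 0.8], [[0.0075, 0.031, 0], 0.8], [[0.0075, 0.031, 0], 0.8], [[0.0075, 0.031, 0], 0.8], [[0.0075, 0.031, 0], 0.8]])

```text
t: 11.73
position: [0.5287, 0.2955, 0.1387]
tcp_rot: [0.0, 1.0, -0.019, -0.0]
force: [0.8, -0.4, -2.7]
width: 0.0464
```

Request:
move_arm(deltas=[[[0.006, 0.025, 0], 0.8], [[0.005, 0.025, 0], 0.1], [[0, 0, 0], 0], [[0, 0, 0], 0], [[0, 0, 0], 0]])

```text
t: 12.15
position: [0.5396, 0.3438, 0.1387]
tcp_rot: [0.001, 1.0, 0.026, -0.0]
force: [0.5, -0.6, -3.4]
width: 0.0465
```

Request:
move_arm(deltas=[[[0, 0.002, -0.02], 0], [[0, 0, -0.03], 0], [[0, 0, -0.03], 0], [[0, 0, -0.015], 0], [[0, 0, -0.004], 0]])

```text
t: 12.57
position: [0.5389, 0.3438, 0.0374]
tcp_rot: [0.002, 1.0, 0.025, -0.002]
force: [-0.5, 0.2, -4.0]
width: 0.0465
```

Request:
move_arm(deltas=[[[0, 0, 0], 0], [[0, 0, 0], 0], [[0, 0, 0], 0]])

```text
t: 12.82
position: [0.5406, 0.3471, 0.0424]
tcp_rot: [-0.001, 1.0, 0.026, 0.001]
force: [-0.3, 0.4, -2.6]
width: 0.0465
```

Request:
move_arm(deltas=[[[0, 0, -0.002], 0], [[0, 0, -0.002], 0], [[0, 0, 0], 0], [[0, 0, 0], 0], [[0, 0, 0], 0]])

```text
t: 13.23
position: [0.5397, 0.3466, 0.0364]
tcp_rot: [-0.0, 1.0, 0.026, 0.0]
force: [-0.3, -0.6, -2.8]
width: 0.0462
```

Request:
move_arm(deltas=[[[0, 0, -0.001], 0], [[0, 0, -0.0005], 0], [[0, 0, 0], 0], [[0, 0, 0], 0], [[0, 0, 0], 0]])

```text
t: 13.65
position: [0.5397, 0.3466, 0.0348]
tcp_rot: [-0.0, 1.0, 0.026, 0.0]
force: [0.4, 0.2, -2.5]
width: 0.0465
```

Request:
move_arm(deltas=[[[0, 0, -0.0005], 0], [[0, 0, 0], 0], [[0, 0, -0.0005], 0], [[0, 0, 0], 0], [[0, 0, 0], 0]])

```text
t: 14.07
position: [0.5397, 0.3466, 0.0344]
tcp_rot: [0.0, 1.0, 0.026, 0.0]
force: [-2.3, -2.4, 5.9]
width: 0.0461
```

Contact. Release and rise.

Request:
move_arm(deltas=[[[0, 0, 0], 0], [[0, 0, 0], 0], [[0, 0, 0], 0], [[0, 0, 0], 0], [[0, 0, 0], 0]], gripper=0.08)

```text
t: 14.48
position: [0.5398, 0.3466, 0.0338]
tcp_rot: [-0.0, 1.0, 0.026, 0.0]
force: [-0.5, -0.0, 0.2]
width: 0.08
```

Request:
move_arm(deltas=[[[0, 0, 0.01], 0], [[0, 0, 0.03], 0], [[0, 0, 0.03], 0], [[0, 0, 0.03], 0], [[0, 0, 0.015], 0]])

```text
t: 14.9
position: [0.5404, 0.3478, 0.1535]
tcp_rot: [-0.001, 1.0, 0.026, 0.002]
force: [0.6, 1.0, 0.7]
width: 0.0801
```

Request:
move_arm(deltas=[[[-0.013, -0.022, 0], 0], [[-0.018, -0.031, 0], 0], [[-0.018, -0.031, 0], 0], [[-0.018, -0.031, 0], 0], [[-0.018, -0.031, 0], 0]])

```text
t: 15.32
position: [0.4536, 0.1993, 0.1484]
tcp_rot: [0.0, 1.0, 0.026, -0.0]
force: [0.4, -0.6, 0.9]
width: 0.0802
```

Request:
move_arm(deltas=[[[-0.012, -0.02, 0], 0], [[-0.006, -0.009, 0], 0], [[0, 0, 0], 0], [[0, 0, 0], 0], [[0, 0, 0], 0]])

```text
t: 15.73
position: [0.4372, 0.1723, 0.1492]
tcp_rot: [-0.0, 1.0, 0.026, 0.0]
force: [-0.2, 1.0, -0.0]
width: 0.0797
```

```bash
python3 wr.py w3
```

```text
red [383.  10.] circ [537.9 324. ] 13.0 box [ 355    0   70   27 1197] 
red [255. 189.] circ [436.3 174. ] 23.8 box [ 229  156   53   62 2012] 
brass [192.  65.] circ [373.7 277.8] 26.3 box [ 164   32   56   65 1895] flats 58.0 46.07952328398907 52.66883203450584
brass [377. 193.] circ [563.  163.3] 19.7 box [361 180  39  37 604] flats 7.0 38.56596389946583 39.3391197747827
[0.4371 0.1727 0.1491]
```

View pics/w3.png

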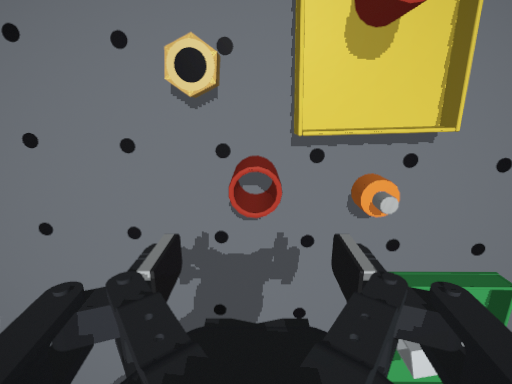

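Wrist view: stub A is at (255,189) between the jaws, with the weight at (377,196) clear. Nut A is at (190,65), flats direction −2°. Stub B is in the yellow tray.

Request:
move_arm(deltas=[[[-0.0005, 0.001, -0.02], 0], [[0, 0, -0.03], 0], [[0, 0, -0.03], 0], [[0, 0, -0.02], 0], [[0, 0, -0.005], 0]])

```text
t: 16.2
position: [0.4343, 0.1733, 0.0408]
tcp_rot: [-0.0, 1.0, 0.027, -0.003]
force: [-0.7, 0.4, 0.2]
width: 0.08
```

Request:
move_arm(deltas=[[[0, 0, -0.008], 0], [[0, 0, -0.006], 0], [[0, 0, 0], 0], [[0, 0, 0], 0]])

```text
t: 16.53
position: [0.4367, 0.1729, 0.0305]
tcp_rot: [-0.0, 1.0, 0.026, 0.0]
force: [-1.2, -0.1, 0.6]
width: 0.0796
```

Request:
move_arm(deltas=[[[0, 0, 0], 0], [[0, 0, 0], 0], [[0, 0, 0], 0], [[0, 0, 0], 0], [[0, 0, 0], 0]], gripper=0.0)

```text
t: 16.95
position: [0.4367, 0.1726, 0.0307]
tcp_rot: [0.0, 1.0, 0.026, 0.001]
force: [-2.9, -1.5, 9.1]
width: 0.0477
```

Request:
move_arm(deltas=[[[0, 0, 0], 0], [[0, 0, 0], 0], [[0, 0, 0], 0]])

```text
t: 17.2
position: [0.4367, 0.1726, 0.0307]
tcp_rot: [0.0, 1.0, 0.026, 0.001]
force: [-3.2, -1.6, 9.1]
width: 0.0476
```

Request:
move_arm(deltas=[[[0, 0, 0.01], 0], [[0, 0, 0.03], 0], [[0, 0, 0.03], 0], [[0, 0, 0.03], 0], [[0, 0, 0.01], 0]])

```text
t: 17.62
position: [0.4374, 0.1737, 0.1438]
tcp_rot: [-0.0, 1.0, 0.026, 0.002]
force: [1.4, -0.3, -3.8]
width: 0.0474
```

Request:
move_arm(deltas=[[[0.015, 0.015, 0], 0], [[0.027, 0.026, 0], 0], [[0.027, 0.026, 0], 0], [[0.025, 0.025, 0], 0], [[0.013, 0.012, 0], 0]])

```text
t: 18.03
position: [0.5446, 0.2789, 0.1388]
tcp_rot: [-0.001, 1.0, 0.026, -0.0]
force: [-0.8, 0.0, -3.9]
width: 0.0474
```

Request:
move_arm(deltas=[[[0, 0, -0.01], 0], [[0, 0, -0.03], 0], [[0, 0, -0.03], 0], [[0, 0, -0.02], 0], [[0, 0, -0.007], 0]])

```text
t: 18.45
position: [0.541, 0.2744, 0.0388]
tcp_rot: [0.001, 1.0, 0.026, -0.003]
force: [-0.4, -0.4, -3.4]
width: 0.0474
```

Request:
move_arm(deltas=[[[0, 0, -0.004], 0], [[0, 0, -0.001], 0], [[0, 0, 0], 0], [[0, 0, 0], 0], [[0, 0, 0], 0]])

```text
t: 18.87
position: [0.5438, 0.2769, 0.0391]
tcp_rot: [-0.0, 1.0, 0.026, 0.001]
force: [-0.3, 0.6, -3.3]
width: 0.0471
```

Request:
move_arm(deltas=[[[0, 0, -0.002], 0], [[0, 0, -0.001], 0], [[0, 0, 0], 0], [[0, 0, 0], 0], [[0, 0, 0], 0]])

```text
t: 19.28
position: [0.5433, 0.2766, 0.035]
tcp_rot: [-0.0, 1.0, 0.026, 0.0]
force: [-0.1, -0.2, -3.1]
width: 0.0473
```

Request:
move_arm(deltas=[[[0, 0, -0.0005], 0], [[0, 0, 0], 0], [[0, 0, -0.0005], 0], [[0, 0, 0], 0], [[0, 0, 0], 0]])

```text
t: 19.7
position: [0.5433, 0.2766, 0.0348]
tcp_rot: [0.0, 1.0, 0.026, 0.0]
force: [-3.7, -3.9, 10.1]
width: 0.0474
```

Request:
move_arm(deltas=[[[0, 0, 0], 0], [[0, 0, 0], 0], [[0, 0, 0], 0], [[0, 0, 0], 0], [[0, 0, 0], 0]], gripper=0.08)

```text
t: 20.12
position: [0.5432, 0.2766, 0.0337]
tcp_rot: [-0.0, 1.0, 0.026, 0.0]
force: [-0.5, 0.2, 0.7]
width: 0.08
```

Request:
move_arm(deltas=[[[0, 0, 0.01], 0], [[0, 0, 0.03], 0], [[0, 0, 0.03], 0], [[0, 0, 0.02], 0], [[0, 0, 0.01], 0]])

```text
t: 20.53
position: [0.5441, 0.2776, 0.1375]
tcp_rot: [-0.001, 1.0, 0.026, 0.002]
force: [0.2, 0.5, -0.7]
width: 0.0799
```

Request:
move_arm(deltas=[[[-0.02, 0, 0], -0.4], [[-0.035, 0, 0], -0.4], [[-0.035, 0, 0], 0], [[-0.035, 0, 0], 0], [[-0.03, 0, 0], 0]])

```text
t: 20.95
position: [0.3857, 0.2763, 0.133]
tcp_rot: [0.001, 1.0, -0.016, -0.001]
force: [-0.5, -0.2, 2.2]
width: 0.0798
```

Request:
move_arm(deltas=[[[-0.015, 0.001, 0], 0], [[0, 0, 0], 0], [[0, 0, 0], 0], [[0, 0, 0], 0]])

```text
t: 21.28
position: [0.3741, 0.2772, 0.1339]
tcp_rot: [-0.0, 1.0, -0.016, 0.0]
force: [-0.2, -0.7, -0.2]
width: 0.0797
```

```bash
python3 wr.py w4
```

```text
red [460. 104.] circ [539.1 344.8] 26.1 box [ 405   72  107   66 5549] 
red [449. 186.] circ [541.7 276.7] 26.5 box [ 401  154   96   67 4496] 
brass [255. 183.] circ [372.8 278.7] 26.4 box [ 230  155   50   58 1524] flats 58.5 46.46577757927514 52.89454771492797
brass [440. 279.] circ [564.  163.3] 19.1 box [422 271  38  20 371] flats 31.0 35.252726381366415 38.137596135324884
[0.3742 0.2773 0.1339]
```

View pics/w4.png

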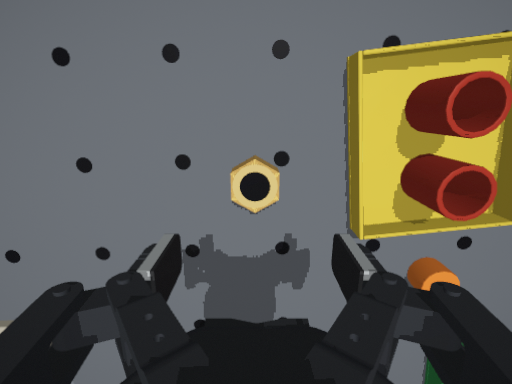

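Request:
move_arm(deltas=[[[-0.001, 0.001, -0.02], 0], [[0, 0, -0.03], 0], [[0, 0, -0.03], 0], [[0, 0, -0.02], 0], [[0, 0, -0.01], 0]])

```text
t: 21.75
position: [0.3714, 0.2778, 0.021]
tcp_rot: [0.0, 1.0, -0.016, -0.002]
force: [-1.4, -0.7, -0.4]
width: 0.0801
```

Request:
move_arm(deltas=[[[0, 0, -0.008], 0], [[0, 0, -0.006], 0], [[0, 0, -0.003], 0], [[0, 0, 0], 0], [[0, 0, 0], 0]])

```text
t: 22.17
position: [0.3728, 0.2788, 0.0075]
tcp_rot: [-0.0, 1.0, -0.016, 0.001]
force: [-0.1, 0.4, 1.0]
width: 0.0801
```

Request:
move_arm(deltas=[[[0, 0, -0.002], 0], [[0, 0, 0], 0], [[0, 0, 0], 0]])

```text
t: 22.42
position: [0.3724, 0.2785, 0.0051]
tcp_rot: [-0.0, 1.0, -0.016, 0.0]
force: [-0.2, 0.0, 0.2]
width: 0.0805
```

Request:
move_arm(deltas=[[[0, 0, 0], 0], [[0, 0, 0], 0], [[0, 0, 0], 0], [[0, 0, 0], 0], [[0, 0, 0], 0]], gripper=0.0)

```text
t: 22.83
position: [0.3724, 0.2786, 0.0052]
tcp_rot: [0.0, 1.0, -0.016, 0.0]
force: [-0.7, -0.8, 6.3]
width: 0.045
```

Request:
move_arm(deltas=[[[0, 0, 0], 0], [[0, 0, 0], 0], [[0, 0, 0], 0]])

```text
t: 23.08
position: [0.3724, 0.2786, 0.0052]
tcp_rot: [0.0, 1.0, -0.016, 0.0]
force: [-1.8, -1.4, 4.8]
width: 0.0448
```

Request:
move_arm(deltas=[[[0, 0, 0.01], 0], [[0, 0, 0.03], 0], [[0, 0, 0.04], 0], [[0, 0, 0.04], 0], [[0, 0, 0.01], 0]])

```text
t: 23.5
position: [0.3733, 0.2808, 0.14]
tcp_rot: [-0.001, 1.0, -0.015, 0.002]
force: [0.1, 0.8, -1.7]
width: 0.0449
```

Request:
move_arm(deltas=[[[0.008, -0.03, 0], 0], [[0.008, -0.031, 0], 0], [[0.008, -0.031, 0], 0], [[0.008, -0.031, 0], 0], [[0.008, -0.031, 0], 0]])

```text
t: 23.92
position: [0.412, 0.1229, 0.1349]
tcp_rot: [0.0, 1.0, -0.016, 0.0]
force: [0.4, 0.1, -2.2]
width: 0.0449
```

Request:
move_arm(deltas=[[[0.008, -0.031, 0], 0], [[0.008, -0.031, 0], 0], [[0.008, -0.031, 0], 0], [[0.008, -0.031, 0], 0], [[0.008, -0.031, 0], 0]])

```text
t: 24.33
position: [0.452, -0.0321, 0.1349]
tcp_rot: [0.0, 1.0, -0.016, -0.0]
force: [1.9, 0.4, -1.4]
width: 0.0453
```

Request:
move_arm(deltas=[[[0.008, -0.031, 0], 0], [[0.008, -0.031, 0], 0], [[0.008, -0.031, 0], 0], [[0.008, -0.031, 0], 0], [[0.008, -0.031, 0], 0]])

```text
t: 24.75
position: [0.492, -0.187, 0.1347]
tcp_rot: [-0.0, 1.0, -0.016, -0.0]
force: [0.5, 0.3, -1.1]
width: 0.0451
```

Request:
move_arm(deltas=[[[0.008, -0.031, 0], 0], [[0.008, -0.031, 0], 0], [[0.008, -0.031, 0], 0], [[0.009, -0.031, 0], -0.35], [[0.009, -0.03, 0], -0.35]])

```text
t: 25.17
position: [0.5339, -0.3412, 0.1344]
tcp_rot: [-0.0, 0.999, -0.054, -0.0]
force: [0.9, 0.6, -1.6]
width: 0.045
```

Request:
move_arm(deltas=[[[0.0036, -0.01, 0], 0], [[0, 0, 0], 0], [[0, 0, 0], 0]])

```text
t: 25.42
position: [0.5376, -0.3489, 0.1343]
tcp_rot: [-0.001, 0.999, -0.053, -0.0]
force: [0.4, 0.3, -1.6]
width: 0.0453
```

Run:
```python
from meas import *
np.set_printoptions(suppress=True,precision=4)
im=grab("wrist");P=cloud(im);cv2.imwrite("pics/w5.png",im["color"])
m=max(comps(im,*COL["blue"]),key=lambda t:t[2][4])[0]
for z,t in((.03,.004),(.004,.002)):
    X=P[m&(np.abs(P[...,2]-z)<t)][:,:2]*1000; print(z,len(X),cv2.minAreaRect(X.astype(np.float32)))
print(ctrl.get_obs()["position"])
```

```text
0.03 2803 ((541.1470336914062, -315.88031005859375), (168.49952697753906, 150.23312377929688), 83.91967010498047)
0.004 20137 ((541.1971435546875, -316.18035888671875), (162.864501953125, 142.957763671875), 84.08821868896484)
[ 0.5378 -0.348   0.1346]
```

View pics/w5.png

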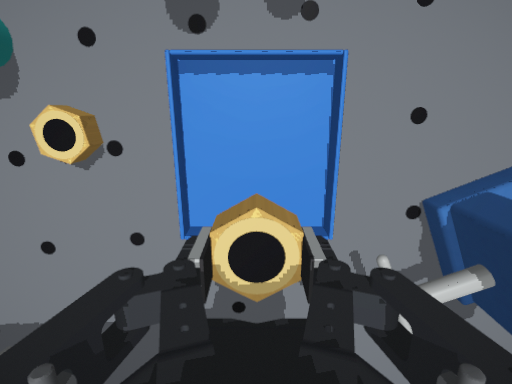

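Wrist view: nut A is held squarely at (257,257) above the far half of the blue tray. Tray centre measures (541,−316) mm, −6°.

Request:
move_arm(deltas=[[[0, -0.001, -0.015], 0], [[0, 0, -0.03], 0], [[0, 0, -0.03], 0], [[0, 0, -0.025], 0], [[0, 0, -0.015], 0]])

```text
t: 25.88
position: [0.536, -0.3485, 0.0161]
tcp_rot: [-0.001, 0.999, -0.052, -0.002]
force: [0.2, 0.8, -2.8]
width: 0.0448
```

Request:
move_arm(deltas=[[[0, 0, -0.004], 0], [[0, 0, -0.002], 0], [[0, 0, 0], 0], [[0, 0, 0], 0], [[0, 0, 0], 0]])

```text
t: 26.3
position: [0.5387, -0.3508, 0.0154]
tcp_rot: [0.001, 0.999, -0.053, 0.001]
force: [-0.3, 0.3, -2.4]
width: 0.045
```

Request:
move_arm(deltas=[[[0, 0, -0.002], 0], [[0, 0, -0.001], 0], [[0, 0, 0], 0], [[0, 0, 0], 0], [[0, 0, 0], 0]])

```text
t: 26.72
position: [0.5379, -0.3505, 0.0109]
tcp_rot: [-0.0, 0.999, -0.053, 0.0]
force: [-0.1, -0.0, -1.2]
width: 0.0451
```

Request:
move_arm(deltas=[[[0, 0, -0.001], 0], [[0, 0, 0], 0], [[0, 0, -0.0005], 0], [[0, 0, 0], 0], [[0, 0, 0], 0]])

```text
t: 27.13
position: [0.5378, -0.3504, 0.0093]
tcp_rot: [-0.0, 0.999, -0.053, 0.0]
force: [0.2, -0.1, -2.0]
width: 0.0451
```

Request:
move_arm(deltas=[[[0, 0, -0.0005], 0], [[0, 0, 0], 0], [[0, 0, 0], 0], [[0, 0, 0], 0]])

```text
t: 27.47
position: [0.5378, -0.3505, 0.0093]
tcp_rot: [0.0, 0.999, -0.053, 0.0]
force: [-3.6, 2.2, 5.7]
width: 0.0455
```

Request:
move_arm(deltas=[[[0, 0, 0], 0], [[0, 0, 0], 0], [[0, 0, 0], 0], [[0, 0, 0], 0], [[0, 0, 0], 0]], gripper=0.075)

```text
t: 27.88
position: [0.5378, -0.3505, 0.0087]
tcp_rot: [-0.0, 0.999, -0.053, 0.0]
force: [-0.1, -0.1, 0.8]
width: 0.0752
```

Request:
move_arm(deltas=[[[0, 0, 0.01], 0], [[0, 0, 0.03], 0], [[0, 0, 0.04], 0], [[0, 0, 0.03], 0], [[0, 0, 0.01], 0]])

```text
t: 28.3
position: [0.5401, -0.351, 0.135]
tcp_rot: [0.002, 0.999, -0.052, 0.003]
force: [-0.1, 0.6, 0.0]
width: 0.0748
```

Request:
move_arm(deltas=[[[-0.018, 0.008, 0], 0.9], [[-0.035, 0.015, 0], 0.9], [[-0.035, 0.015, 0], 0], [[-0.035, 0.015, 0], 0], [[-0.03, 0.01, 0], 0]])

```text
t: 28.72
position: [0.3826, -0.286, 0.1283]
tcp_rot: [-0.0, 0.999, 0.042, -0.001]
force: [-0.4, -0.3, 0.0]
width: 0.0748
```

Request:
move_arm(deltas=[[[-0.017, 0.008, 0], 0], [[0, 0, 0], 0], [[0, 0, 0], 0], [[0, 0, 0], 0]])

```text
t: 29.05
position: [0.3684, -0.2799, 0.1294]
tcp_rot: [0.001, 0.999, 0.042, 0.0]
force: [-0.0, -0.1, 0.3]
width: 0.075
```

```bash
python3 wr.py w6
```

```text
brass [254. 187.] circ [ 367.  -280.9] 26.6 box [ 229  158   51   59 1584] flats 3.5 46.48421652375029 53.29958214490159
brass [410. 260.] circ [ 537.6 -346.7] 28.0 box [ 383  238   62   50 1495] flats 54.0 51.79065482128317 56.01981593043911
[ 0.3687 -0.2797  0.1292]
```

View pics/w6.png

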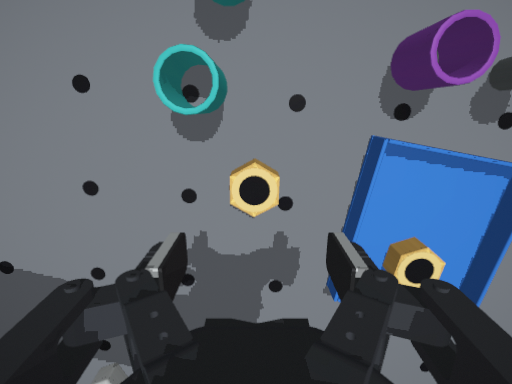

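Request:
move_arm(deltas=[[[-0.001, -0.001, -0.02], -0.2], [[0, 0, -0.03], 0], [[0, 0, -0.03], 0], [[0, 0, -0.02], 0], [[0, 0, -0.01], 0]])

```text
t: 29.52
position: [0.3667, -0.2792, 0.0162]
tcp_rot: [-0.002, 0.999, 0.032, -0.001]
force: [-0.7, 0.0, -0.2]
width: 0.0747
```

Request:
move_arm(deltas=[[[0, 0, -0.006], 0], [[0, 0, -0.005], 0], [[0, 0, -0.003], 0], [[0, 0, 0], 0], [[0, 0, 0], 0]])

```text
t: 29.93
position: [0.3673, -0.2809, 0.0055]
tcp_rot: [0.0, 1.0, 0.031, 0.0]
force: [-0.3, 0.4, -0.1]
width: 0.0751
```

Request:
move_arm(deltas=[[[0, 0, 0], 0], [[0, 0, 0], 0], [[0, 0, 0], 0]])

```text
t: 30.18
position: [0.367, -0.2807, 0.0053]
tcp_rot: [0.0, 1.0, 0.031, 0.0]
force: [0.1, 0.2, -0.8]
width: 0.0752
```

Request:
move_arm(deltas=[[[0, 0, 0], 0], [[0, 0, 0], 0], [[0, 0, 0], 0], [[0, 0, 0], 0], [[0, 0, 0], 0]], gripper=0.0)

```text
t: 30.6
position: [0.3667, -0.2805, 0.0051]
tcp_rot: [0.0, 1.0, 0.031, -0.0]
force: [-2.2, 0.7, 6.3]
width: 0.0453
```

Request:
move_arm(deltas=[[[0, 0, 0], 0], [[0, 0, 0], 0], [[0, 0, 0], 0]])

```text
t: 30.85
position: [0.3667, -0.2806, 0.0051]
tcp_rot: [0.0, 1.0, 0.031, -0.0]
force: [-2.5, 0.5, 6.8]
width: 0.0449
```

Request:
move_arm(deltas=[[[0, 0, 0.01], 0], [[0, 0, 0.03], 0], [[0, 0, 0.04], 0], [[0, 0, 0.03], 0], [[0, 0, 0.01], 0]])

```text
t: 31.27
position: [0.3686, -0.2811, 0.1292]
tcp_rot: [0.002, 0.999, 0.032, 0.002]
force: [1.0, -0.7, -2.7]
width: 0.045
```

Request:
move_arm(deltas=[[[0.02, 0, 0], -0.4], [[0.035, 0, 0], -0.4], [[0.035, 0, 0], -0.4], [[0.035, 0, 0], -0.4], [[0.035, 0, 0], 0]])

```text
t: 31.68
position: [0.5276, -0.2804, 0.1237]
tcp_rot: [-0.0, 0.999, -0.054, -0.001]
force: [0.4, -0.1, -2.3]
width: 0.0451
```

Request:
move_arm(deltas=[[[0.018, 0, 0], 0], [[0, 0, 0], 0], [[0, 0, 0], 0]])

```text
t: 31.93
position: [0.545, -0.2793, 0.1236]
tcp_rot: [-0.001, 0.999, -0.052, -0.001]
force: [-0.3, -0.2, -4.1]
width: 0.0452
```

Request:
move_arm(deltas=[[[0, 0, -0.015], 0], [[0, 0, -0.03], 0], [[0, 0, -0.03], 0], [[0, 0, -0.02], 0], [[0, 0, -0.01], 0]])

```text
t: 32.35
position: [0.5416, -0.2805, 0.0166]
tcp_rot: [-0.001, 0.999, -0.053, -0.002]
force: [-0.1, 0.3, -3.0]
width: 0.045
```

Request:
move_arm(deltas=[[[0, 0, 0], 0], [[0, 0, 0], 0], [[0, 0, 0], 0], [[0, 0, 0], 0]])

```text
t: 32.68
position: [0.5457, -0.281, 0.0216]
tcp_rot: [0.001, 0.999, -0.053, 0.001]
force: [0.3, -0.6, -2.2]
width: 0.0452
```

Request:
move_arm(deltas=[[[0, 0, -0.004], 0], [[0, 0, -0.003], 0], [[0, 0, 0], 0], [[0, 0, 0], 0], [[0, 0, 0], 0]])

```text
t: 33.1
position: [0.5448, -0.2804, 0.0128]
tcp_rot: [-0.0, 0.999, -0.053, 0.0]
force: [0.3, 0.4, -2.9]
width: 0.0454
```

Request:
move_arm(deltas=[[[0, 0, 0], 0], [[0, 0, 0], 0]])

```text
t: 33.27
position: [0.5449, -0.2805, 0.0129]
tcp_rot: [-0.0, 0.999, -0.053, 0.0]
force: [0.1, -0.5, -3.2]
width: 0.0453
```

Request:
move_arm(deltas=[[[0, 0, -0.002], 0], [[0, 0, -0.001], 0], [[0, 0, 0], 0], [[0, 0, 0], 0], [[0, 0, 0], 0]])

```text
t: 33.68
position: [0.5448, -0.2804, 0.0098]
tcp_rot: [-0.0, 0.999, -0.053, 0.0]
force: [0.4, 0.4, -2.9]
width: 0.0452
```

Request:
move_arm(deltas=[[[0, 0, -0.0005], 0], [[0, 0, 0], 0], [[0, 0, -0.0005], 0], [[0, 0, 0], 0], [[0, 0, 0], 0]])

```text
t: 34.1
position: [0.5448, -0.2805, 0.0092]
tcp_rot: [0.0, 0.999, -0.053, 0.0]
force: [-2.8, 1.5, 4.1]
width: 0.0449
```

Request:
move_arm(deltas=[[[0, 0, 0], 0], [[0, 0, 0], 0], [[0, 0, 0], 0], [[0, 0, 0], 0], [[0, 0, 0], 0]], gripper=0.075)

```text
t: 34.52
position: [0.5449, -0.2805, 0.0088]
tcp_rot: [-0.0, 0.999, -0.053, 0.0]
force: [1.0, -0.1, -0.6]
width: 0.075
```

Request:
move_arm(deltas=[[[0, 0, 0.01], 0], [[0, 0, 0.03], 0], [[0, 0, 0.04], 0], [[0, 0, 0.04], 0], [[0, 0, 0.03], 0]])

```text
t: 34.93
position: [0.5456, -0.2802, 0.163]
tcp_rot: [0.0, 0.999, -0.052, 0.001]
force: [0.3, -0.3, -0.3]
width: 0.0748
```

Request:
move_arm(deltas=[[[-0.02, -0.02, 0.02], 0], [[-0.03, -0.03, 0.01], 0], [[-0.03, -0.03, 0], 0], [[-0.03, -0.03, 0], 0], [[-0.03, -0.03, 0], 0]])

```text
t: 35.35
position: [0.4064, -0.4186, 0.1897]
tcp_rot: [0.001, 0.999, -0.052, 0.0]
force: [1.2, -0.3, 0.6]
width: 0.0748
```

Request:
move_arm(deltas=[[[-0.02, -0.03, 0], 0], [[-0.02, -0.03, 0], 0], [[-0.01, -0.02, 0], 0], [[0, 0, 0], 0], [[0, 0, 0], 0]])

```text
t: 35.77
position: [0.3569, -0.4984, 0.1888]
tcp_rot: [-0.0, 0.999, -0.054, 0.0]
force: [1.4, 0.6, -0.1]
width: 0.075
```

```bash
python3 m1.py t3 | grep -E "red|brass|tube|pin|orange|purple|teal"
python3 - <<'E'
from h import *
im=grab("scene"); cv2.imwrite("pics/s3.png",im["color"])
E
```

```text
red [137. 172.] 243 [0.018 0.048 0.064] rim [541.7 276. ] 24.088348388671875
red [109. 173.] 298 [0.016 0.048 0.065] rim [540.  344.3] 24.94709587097168
brass [126. 146.] 83 [-0.     0.007  0.03 ] flats dir 57 w 68.97631342194714 78.01062456292505 [607.7 311.8] 39.00554656982422
brass [118. 172.] 574 [0.001 0.005 0.062] flats dir 35 w 178.60388611056237 195.4518430854584 [553.8 321.8] 99.94645690917969
brass [138. 173.] 63 [0.001 0.005 0.007] flats dir 10 w 27.53804212037511 30.20461062428234 [544.9 281.8] 15.102636337280273
brass [360. 177.] 228 [0.016 0.028 0.03 ] flats dir 57 w 48.80052987002392 51.85018053624145 [ 543.7 -280. ] 25.952932357788086
brass [386. 180.] 231 [0.021 0.028 0.03 ] flats dir 57 w 50.3745150955732 52.5576844930801 [ 537.2 -349.4] 26.371912002563477
brass [ 98. 198.] 65 [0.    0.005 0.028] flats dir 56 w 38.62464241567557 44.00844332551992 [478.4 376.1] 22.11345100402832
brass [  5. 220.] 166 [0.011 0.017 0.02 ] flats dir 11 w 58.44424947801133 65.1987920710425 [414.3 608.3] 32.59949493408203
brass [491. 347.] 786 [0.013 0.023 0.027] flats dir 59 w 183.27468567645167 206.8875171855674 [ 120.4 -617.9] 103.44438171386719
purple [313. 192.] 300 [-0.001  0.045  0.061] rim [ 504.2 -155.6] 24.585540771484375
teal [291. 263.] 274 [-0.001  0.05   0.062] rim [ 331.1 -102.5] 24.018714904785156
teal [328. 270.] 338 [0.    0.046 0.061] rim [ 311.6 -192.8] 24.438180923461914
orange [187. 168.] 97 [0.026 0.03  0.032] [[0.5578 0.1577 0.03  ]]
pin [317.6 158. ] [313 153  10  12  45] [[ 0.5845 -0.1643  0.058 ]]
pin [311.75 155.25] [311 154   2   3   4] [[ 0.591  -0.1499  0.058 ]]
pin [326.4286 156.    ] [325 154   4   5  14] [[ 0.5899 -0.1861  0.058 ]]
pin [310.5 158. ] [310 158   2   1   2] [[ 0.5841 -0.1469  0.058 ]]
pin [311.7619 163.3333] [309 160   8   6  21] [[ 0.5711 -0.15    0.058 ]]
```

View pics/t3.png

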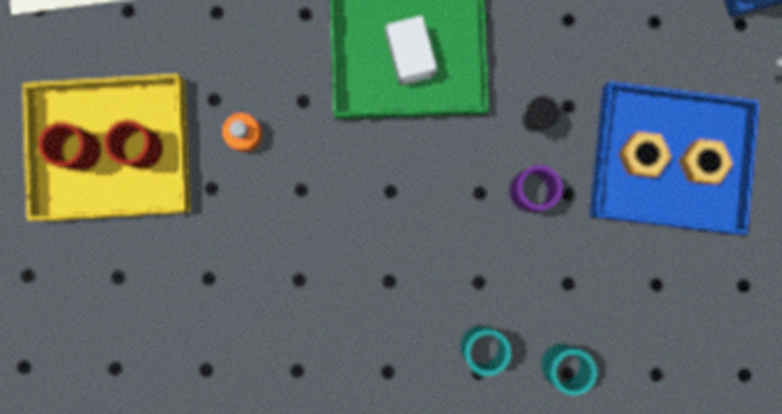

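View pics/s3.png

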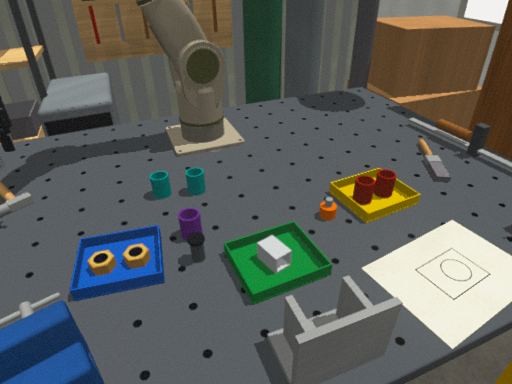

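Both pictures show every piece flat in its tray: stubs at (67,146) and (134,143) in the top crop, nuts at (646,154) and (708,161), tube at (411,49). The pin and weight have not moved, and the arm is clear. I'm handing the job in.

```bash
python3 -c "
from rig import ctrl
print(ctrl.close_job(), ctrl.get_obs()['t'])"
```

```text
the job is handed in; nothing more can be done
the job is handed in; nothing more can be done
```

All five pieces are sorted: the tube is in the green tray, both red stubs stand in the yellow tray, and both nuts lie flat in the blue tray. I lowered each one to touch the tray floor before opening the fingers, and handed in at about 36 s of the 115 s allowed.

- **Positions:** the last top view puts the stubs at (542, 276) and (540, 344) mm and the nuts at (544, −280) and (537, −349) mm. That is within about 37 mm of the tray centres, inside the 55 and 65 mm limits. The highest surfaces read about 64 mm for the stubs and 28 mm for the nuts, as they should when resting on the floor.
- **Left alone:** the weight measured within 1 mm of its start. The purple and turquoise look-alikes also measured within about 1 mm. The arm ended clear of everything with the gripper empty.
- **Checks that did not work:** in the last check my measurement did not pick up the tube, so its final place rests on both pictures and the point where I released it. The pin's colour mask broke into fragments, with its largest piece within about 6 mm of the start. In the pictures it stands where it was.

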